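Release the swing bolt of a leak-test fixture

ROBOT

A 6-joint arm with a two-finger parallel gripper is mounted at the origin on the work surface. World frame = base frame: x ahead of the robot, y to its left, z up, the work surface at z = 0. Lengths are in m, angles in degrees, forces in N, time in s.
With the tool pointing down it reaches from about 0.25 to 0.725 m from the base axis. Payload 9.7 kg.
Tool frame: the origin (TCP) lies on the centre line of the jaws, within the pads' length; the fingertips stand 17 mm ahead of it and the grasp point (between the pads) lies 2 mm behind it (bot.tip_extent is the distance from the TCP to the fingertips, in m); z points along the fingers, y is the line along which they close (so a half turn about z gives the same grasp; the last joint's range is limited). The gripper opens to 85 mm and grips with 20 to 120 N. Pads are 22 mm wide; open, the fingers measure 114 mm over their backs; the gripper's body (76 mm by 85 mm) begins 54 mm behind the grasp point. The pads swing forward as they close: fully open they stand 13 mm farther back than shut.
Start: joints at [76.203, 4.979, 10.078, 95.1, 0, 90], TCP at [0.131, 0.534, 0.222] pointing down, gripper open.
Joint ranges: [-179.16, 179.16], [-48.56, 103.87], [-65.8, 70.77], [-126.05, 130.52], [-82.76, 87.17], [-180, 180]. Speed limits (degrees/s): [127.2, 127.2, 147.25, 180, 180, 180].

INTERFACE

Orientations are given as [roll, pitch, yaw] about the fixed x, y, z axes, in that order (R = Rz(yaw) Ry(pitch) Rx(roll)).
In Python, from workcell import bot gives the robot as it stands.
- The arm moves only by the tool carry_out, never from a script. Its argument "moves" is text: rows parted by semicolons, each of 7 numbers parted by spaces: the shift along the tool's x, y, z in mm, then the turn, a rotation vector about the tool's x, y, z in degrees, then the finger opening in mm, from 0 to 85.4. A call has 1 to 20 rows; each row is the pose to reach, as a shift and turn from the pose commanded when the call began, along the tool's axes at that moment; what a row does not reach only later rows make up. A row lasts 1/10 s, in which the tool goes at most 50 mm and 8.59 degrees, less where a joint would pass 70% of its speed; a pose out of reach is approached as far as the arm can. A call with a gripper value outside its range is refused whole. The fingers move at their own pace and stop on an object; "force" is the grip in N (left out, the last holds). Time passes only in rows, so rows that repeat a pose let the fingers close. It gives the time, the measured TCP pose, the force, the opening and the grip force at its end, in the units of the state.
- bot.get_obs(): the state, without advancing time (a new reading comes with each control period).
- bot.camera(name): name is "side" or "top"; returns a dict with "img" (400x640x3 uint8, red, green, blue), "mtx" (3x3 intrinsics, pixels), "position" and "orientation" of the camera in the world. Camera axes: x right, y up, looking along -z (the intrinsics and any distortion apply to the point x, -y, -z); pixel columns grow to the right and rows downward; lengths in m; the calibration is good to about 2 mm. A picture is of the moment at which its call begins. There is no depth.
- bot.job_done(): hands the job in; it is judged then, once.
The state is a dict: "time": time; "q": joint angles; "qd": joint speeds; "joint_efforts": joint torques, N m; "ee_pos": TCP position; "tcp_rot": TCP orientation; "wrist_force": force on the tool from outside, world axes, zero at the start; "torque": the same for the moment, N m; "opening": finger opening in m; "grasp_force": force on a finger pad.
Only numpy, scipy, OpenCV 4.12 (cv2) and the standard library are available. Lean on these libraries where they do the work, as an engineer would, in place of code of your own. Each camera call takes 0.05 s, during which the arm holds its last target. There are 200 camera calls.

TASK

Release the lid of the leak-test fixture: loosen the brass wing nut (anticlockwise) only until its flange just clears the red keeper lip of the slotted lug, trying the eyebolt gently outwards as you go, never forcing it against the lip, and stopping within a quarter turn of the point where it comes free. Then swing the eyebolt out of the lug and right down onto its stop, and let go; leave the two white housings and the blue parts bin where they stand.

Things in the scene. Friction and masses are not known exactly. Their poses are not given: they have to be found in the camera images.
- nut (a point): Brass wing nut, taken from above: a bar 50 mm long, 10 mm thick, 28 mm high; point at the bar's centre, on the bolt's axis. Own x = along its length, y = through its thickness (grip across y), z = up along the bolt. It sits on a 10 mm neck, 10 mm high, over a round flange. It takes about 0.12 N m to turn and stays where it is left; it cannot be pulled up without turning.
- flange (a point): Centre of the underside of the nut's flange (22 mm across, 6 mm thick), 30 mm below nut, turning with it. Quick right-hand thread: one full turn anticlockwise seen from above raises the nut 12 mm, for up to 1.3 turns. At the start it is seated, or slack by up to 0.1 turn. The bolt's 8 mm end stays hidden in the bar or up to 6 mm above it.
- eyebolt (a joint): Swing of the steel eyebolt, rad: 0 = upright in the slot (start), grows outwards, 1.3 = down on its stop. Bolt 8 mm thick, its end 143 mm from the pivot. Slight pivot friction: it stands by itself below about 0.2 rad; let go of beyond about 0.35 rad it sinks slowly and by itself onto the stop. Bolt with nut about 130 g.
- pivot (a point): Pivot pin of the eyebolt, 22 mm above the table, vertically below the slot and 93 mm below the seat. The bolt swings about this point's own y axis (horizontal); outwards is its own -x.
- lid: Closed, immovable lid of the fixture: blue plate 215 x 150 x 12 mm, its top 115 mm above the table (screw heads and a plug up to 24 mm higher, from 65 mm behind the nut), with a steel slotted lug 36 mm wide in front. Origin: on the bolt's upright axis at the lug's top, where the flange seats. Own -x = outwards, to the open end of the 11 mm slot; z up.
- lip (a point): Middle of the red keeper lip in plan, at seat level, 12 mm outwards of the bolt's axis. The lip (2.5 mm thick, on both sides of the slot) stands 3.5 to 9.5 mm above the seat: this varies and is not measured. The flange swings freely over it when 1 mm above the lip's top, and rubs over it a little lower. From 0.3 rad the bolt is past it.
- keeper_give (a joint): How far the lip is bent outwards, m: 0 = unloaded. It springs with 4 N per mm; bent by more than 3 mm (12 N) it is spoiled. With the bolt upright there is about 2 mm of play between flange and lip.
- housing_a_mid (a point): White plastic housing standing beside the fixture (bystander), 108 x 83 x 50 mm; point at its centre.
- housing_b_mid (a point): Second white plastic housing (bystander), 108 x 83 x 50 mm; point at its centre.
- parts_bin_mid (a point): Empty blue parts bin (bystander), 105 x 90 x 50 mm; point at its centre, half-way up.

How it is judged:
By the outcome, as a careful person would: the job done as asked, in the order asked, and still so for the second after the job is handed in, with the robot touching nothing.
It also fails if it takes over 72 s, if anything falls off the work surface, if the arm or the gripper's body presses on something with over 40 N, if the wrist force passes 120 N, or if a joint passes its speed limit or range.

## Working session

There is one attempt and no reset: what is moved stays moved. The work goes in short steps, Python scripts to look and compute and a tool call to move; the robot and the scene stay as the last step left them, time stands still between calls to the robot, and variables do not carry over. Pictures are saved under pics/ and viewed, at most 10 in all, crops included, and the job is handed in when it is done.

Besides the shell and the picture viewer there is one more tool, called after ">>>" as a command line: name --argument value ..., lists and objects as JSON in quotes. carry_out: Moves the arm, as the interface text tells. Its arguments: {"type":"object","properties":{"moves":{"type":"string"},"force":{"type":"number"}},"required":["moves"]}

```bash
mkdir -p pics; python3 - <<'E'
from workcell import bot
import cv2
o=bot.get_obs();print({k:o[k] for k in('time','ee_pos','tcp_rot','wrist_force','opening')})
for n in('side','top'):
    c=bot.camera(n);cv2.imwrite(f'pics/{n}0.png',c['img'][:,:,::-1]);print(n,c['mtx'],c['position'],c['orientation'],[k for k in c])
E
```

```text
{'time': 0.0, 'ee_pos': array([0.13111071, 0.53387315, 0.22105438]), 'tcp_rot': array([-1.79919559e+02,  8.22218334e-04,  1.66203067e+02]), 'wrist_force': array([-0.96323492, -0.11282967,  0.15653052]), 'opening': 0.08537146685903833}
side [[403.57889829   0.         312.82356331]
 [  0.         403.57889829 200.35358978]
 [  0.           0.           1.        ]] [ 0.38217591 -0.46319228  0.77000383] [ 40.50193515  -0.80838704 -28.71896976] ['img', 'mtx', 'position', 'orientation']
top [[378.93578666   0.         320.51340698]
 [  0.         378.93578666 199.85141526]
 [  0.           0.           1.        ]] [0.53259602 0.04109954 0.893689  ] [ 10.27834973   0.87588534 -89.83982196] ['img', 'mtx', 'position', 'orientation']
```

View pics/side0.png

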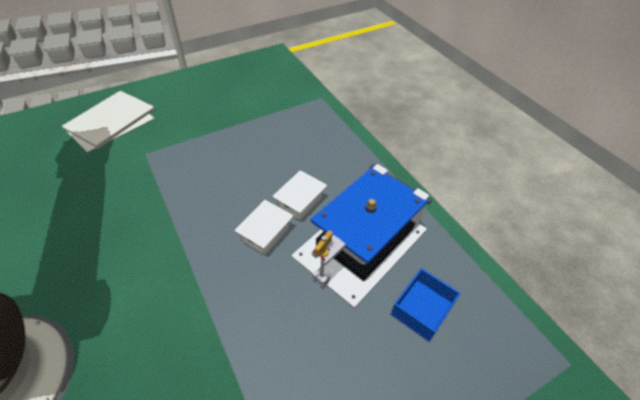

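View pics/top0.png

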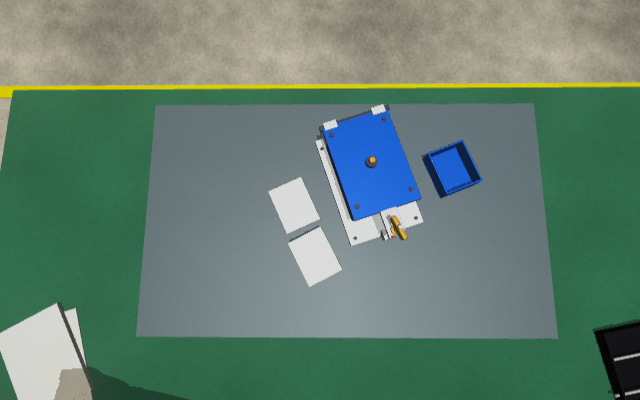

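Side: brass nut at about (323,244), lug and lid behind it. Top: nut at about (399,228), lid corners about (320,128), (388,108), (420,200), (353,218); housings to the left, bin to the right.

```bash
cat > h.py <<'E'
from workcell import bot
import numpy as np, cv2
from scipy.spatial.transform import Rotation as R
def ray(c,u,v):
    K=c['mtx'];d=np.array([(u-K[0,2])/K[0,0],-(v-K[1,2])/K[1,1],-1.])
    return np.array(c['position']),R.from_euler('xyz',c['orientation'],degrees=True).as_matrix()@d
def onz(c,p,z):
    o,d=ray(c,*p);return o+d*(z-o[2])/d[2]
def proj(c,P):
    q=R.from_euler('xyz',c['orientation'],degrees=True).as_matrix().T@(np.array(P)-c['position'])
    K=c['mtx'];return K[0,0]*q[0]/-q[2]+K[0,2],-K[1,1]*q[1]/-q[2]+K[1,2]
def tri(a,pa,b,pb):
    A=np.zeros((3,3));y=np.zeros(3)
    for c,p in((a,pa),(b,pb)):
        o,d=ray(c,*p);d/=np.linalg.norm(d);M=np.eye(3)-np.outer(d,d);A+=M;y+=M@o
    return np.linalg.solve(A,y)
def mask(c,lo,hi,roi=None):
    h=cv2.cvtColor(c['img'],cv2.COLOR_RGB2HSV);m=cv2.inRange(h,np.array(lo),np.array(hi))
    if roi:
        z=np.zeros_like(m);x0,y0,x1,y1=roi;z[y0:y1,x0:x1]=m[y0:y1,x0:x1];m=z
    return m
def big(m): return max(cv2.findContours(m,cv2.RETR_EXTERNAL,cv2.CHAIN_APPROX_NONE)[0],key=cv2.contourArea)
E
python3 - <<'E'
from h import *
s=bot.camera('side');t=bot.camera('top')
for n,c,roi in(('s',s,(295,215,350,290)),('t',t,(375,200,420,250))):
    m=mask(c,(10,100,60),(28,255,255),roi);k=big(m);r=cv2.minAreaRect(k);print(n,cv2.contourArea(k),r)
    if n=='t': 
        b=cv2.boxPoints(r);P=np.array([onz(c,p,.155)[:2] for p in b]);print('nut box',P.round(4))
    else: print(onz(c,r[0],.145),onz(c,r[0],.159))
    e=np.where(m)
    x0,y0,x1,y1=roi;cv2.imwrite(f'pics/{n}crop.png',cv2.resize(c['img'][y0-15:y1+15,x0-30:x1+30,::-1],None,fx=6,fy=6,interpolation=cv2.INTER_CUBIC))
k=big(mask(t,(105,150,60),(125,255,255),(300,90,425,230)));b=cv2.boxPoints(cv2.minAreaRect(k))
P=np.array([onz(t,p,.115)[:2] for p in b]);print('lid',P.round(4))
for i in range(4):
    d=P[(i+1)%4]-P[i];print(np.hypot(*d),np.degrees(np.arctan2(d[1],d[0])))
for ro in((260,170,325,240),(280,220,350,295)):
    k=big(mask(t,(0,0,170),(180,40,255),ro));r=cv2.boxPoints(cv2.minAreaRect(k));print('hous',[onz(t,p,.05)[:2].round(3) for p in r])
E
```

```text
s 192.0 ((322.6244201660156, 243.4195098876953), (12.571745872497559, 25.422863006591797), 12.094758033752441)
[ 0.61178832 -0.1005734   0.145     ] [ 0.60664504 -0.10869601  0.159     ]
t 160.0 ((396.27362060546875, 228.79248046875), (25.544816970825195, 11.364044189453125), 60.945396423339844)
nut box [[ 0.6257 -0.0738]
 [ 0.6366 -0.0935]
 [ 0.5929 -0.1161]
 [ 0.5822 -0.0965]]
lid [[ 0.8303  0.0524]
 [ 0.8842 -0.0939]
 [ 0.6772 -0.1562]
 [ 0.6275 -0.016 ]]
0.15591765250923925 -69.76590517637887
0.21614105139310097 -163.2380052603304
0.14873307555350043 109.52913573856719
0.21399554935566825 18.6557635070819
hous [array([0.706, 0.176]), array([0.741, 0.1  ]), array([0.642, 0.056]), array([0.608, 0.13 ])]
hous [array([0.588, 0.13 ]), array([0.627, 0.056]), array([0.53 , 0.006]), array([0.493, 0.079])]
```

```bash
python3 -c "
import cv2,numpy as np
a=cv2.imread('pics/scrop.png');b=cv2.imread('pics/tcrop.png');h=max(a.shape[0],b.shape[0])
f=lambda i:cv2.copyMakeBorder(i,0,h-i.shape[0],0,0,cv2.BORDER_CONSTANT)
c=np.hstack([f(a),f(b)]);print(c.shape,a.shape);s=min(1,800/c.shape[1],600/h);cv2.imwrite('pics/c2.png',cv2.resize(c,None,fx=s,fy=s))"
```

```text
(630, 1320, 3) (630, 690, 3)
```

View pics/c2.png

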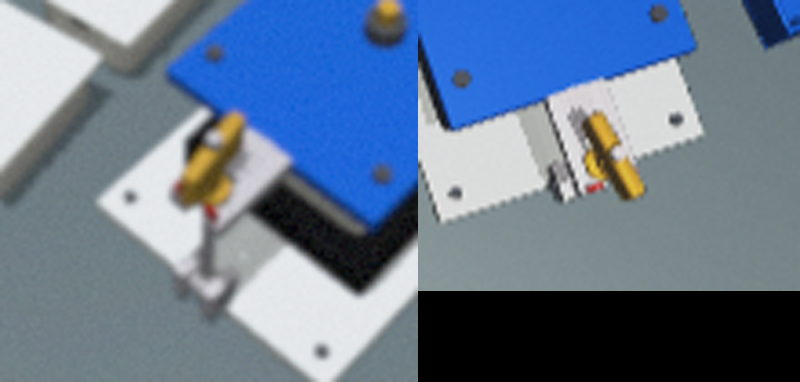

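Crops: the bar lies nearly along the slot; the grey bolt end shows mid-bar, at about (323.6,241.3) in the side view and (399.7,227.1) in the top view. The red lip is just outward of it.

```bash
python3 - <<'E'
from h import *
s=bot.camera('side');t=bot.camera('top')
print('bolt end tri',tri(s,(323.6,241.3),t,(399.7,227.1)),'top@.163',onz(t,(399.7,227.1),.163),'side',onz(s,(323.6,241.3),.163))
cr=lambda x,y:((x-418)/3.636+345,y/3.636+185)
a=onz(t,cr(597,116),.159);b=onz(t,cr(634,196),.159);print('bar ends',a,b,(a+b)/2,np.linalg.norm(a-b),np.degrees(np.arctan2(*(a-b)[1::-1])))
c=lambda x,y:(x/3.636+265,y/3.636+200)
a=onz(s,c(233,117),.159);b=onz(s,c(189,192),.155);print('side bar',a,b,(a+b)/2,np.degrees(np.arctan2(*(a-b)[1::-1])))
o=bot.get_obs();T=R.from_euler('xyz',o['tcp_rot'],degrees=True)
tgt=np.array([.611,-.103,.26]);print('shift mm',T.inv().apply(tgt-o['ee_pos'])*1000,o['q'],bot.tip_extent)
E
```

```text
bolt end tri [ 0.61270893 -0.10211514  0.15326244] top@.163 [ 0.6116802  -0.10024082  0.163     ] side [ 0.6090432  -0.10781028  0.163     ]
bar ends [ 0.63203821 -0.09107219  0.159     ] [ 0.58928826 -0.10927476  0.159     ] [ 0.61066324 -0.10017348  0.159     ] 0.04646387956064419 23.06389029408228
side bar [ 0.62978432 -0.09239481  0.159     ] [ 0.58903947 -0.11931395  0.155     ] [ 0.6094119  -0.10585438  0.157     ] 33.45178092926543
shift mm [-617.91121181 -504.30299654  -38.21687347] [ 7.62048383e+01  4.99116920e+00  1.00646223e+01  9.50995394e+01
 -8.31132060e-04  8.99976231e+01] 0.017
```

>>> carry_out --moves "0 0 -20 0 0 0 85; 0 0 -38 0 0 8 85; 0 0 -38 0 0 16 85"

```text
time: 0.6
ee_pos: [0.1313, 0.5347, 0.2623]
tcp_rot: [179.8, -0.1, 149.9]
wrist_force: [0.1, 0.1, -0.2]
opening: 0.0851
grasp_force: 0.0
```

```bash
python3 - <<'E'
from h import *
o=bot.get_obs();print(o['q'],o['tcp_rot'],o['ee_pos'])
T=R.from_euler('xyz',o['tcp_rot'],degrees=True)
print(T.inv().apply(np.array([.611,-.103,.26])-o['ee_pos'])*1000)
E
```

```text
[ 7.62034467e+01  5.99706556e+00  1.57262292e+01  9.95422030e+01
 -1.15996872e-03  1.06312969e+02] [ 1.79820240e+02 -5.14008817e-02  1.49890556e+02] [0.13130077 0.53467482 0.2622566 ]
[-7.34866238e+02 -3.10993317e+02  6.21636636e-01]
```

>>> carry_out --moves "-41 -17 0 0 0 7 85; -82 -34 0 0 0 14 85; -122 -52 0 0 0 21 85; -163 -69 0 0 0 28 85; -204 -86 0 0 0 35 85; -245 -104 0 0 0 42 85; -286 -121 0 0 0 49 85; -327 -138 0 0 0 56 85; -367 -155 0 0 0 63 85; -408 -173 0 0 0 70 85; -449 -190 0 0 0 77 85; -490 -207 0 0 0 84 85; -531 -225 0 0 0 91 85; -572 -242 0 0 0 98 85; -612 -259 0 0 0 105 85; -653 -276 0 0 0 112 85; -694 -294 0 0 0 119 85; -735 -311 0 0 0 126 85; -735 -311 0 0 0 126 85; -735 -311 0 0 0 126 60"

```text
time: 2.6
ee_pos: [0.6146, -0.1017, 0.2586]
tcp_rot: [-179.9, 0.1, 24.2]
wrist_force: [-0.0, 0.5, 0.4]
opening: 0.0726
grasp_force: 0.0
```

```bash
python3 - <<'E'
from h import *
o=bot.get_obs();print(o['q'],o['tcp_rot'],o['ee_pos'])
s=bot.camera('side');t=bot.camera('top')
a=s['img'][170:270,260:380];b=t['img'][160:260,340:460]
cv2.imwrite('pics/n1.png',cv2.resize(np.hstack([a,b])[:,:,::-1],None,fx=3.33,fy=3.33,interpolation=cv2.INTER_CUBIC))
print(proj(s,o['ee_pos']),proj(t,o['ee_pos']))
E
```

```text
[-9.40517377e+00  1.68376820e+01  2.79389401e+01  1.01217492e+02
  9.49489403e-03  1.46433715e+02] [-1.79927822e+02  9.16021338e-02  2.41611594e+01] [ 0.61457224 -0.10174932  0.25860697]
(np.float64(326.67572324398986), np.float64(204.2488000787374)) (np.float64(411.3603760487513), np.float64(219.26558273767645))
```

View pics/n1.png

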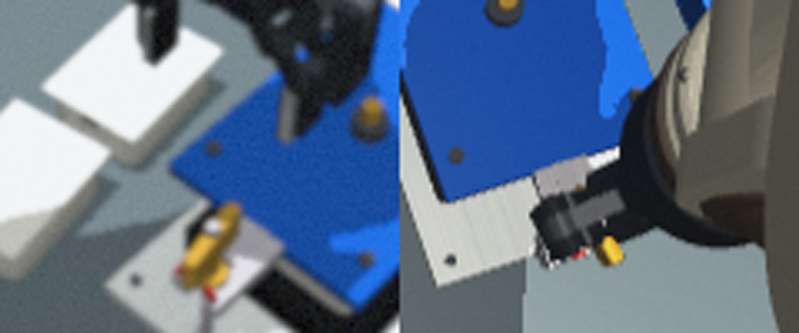

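Side view: fingertips at about (290,125) and (150,40) in the crop, nut bar free below at (212,245). The arm stands roughly over the nut; I lower to just above the bar and check.

>>> carry_out --moves "0 0 20 0 0 0 40; -2 -0.5 40 0 0 0 40; -2 -0.5 60 0 0 0 40; -2 -0.5 78 0 0 0 40; -2 -0.5 78 0 0 0 40; -2 -0.5 78 0 0 0 40"

```text
time: 3.3
ee_pos: [0.6121, -0.1005, 0.1831]
tcp_rot: [180.0, -0.1, 24.3]
wrist_force: [-0.6, 0.1, 1.3]
opening: 0.0402
grasp_force: 0.0
```

```bash
python3 - <<'E'
from h import *
o=bot.get_obs();print(o['q'],o['tcp_rot'],o['ee_pos'],o['opening'])
s=bot.camera('side');o2=bot.get_obs();print(o2['ee_pos'])
x,y=275,185
cv2.imwrite('pics/n2.png',cv2.resize(s['img'][y:y+90,x:x+120,::-1],None,fx=6,fy=6,interpolation=cv2.INTER_CUBIC))
T=R.from_euler('xyz',o2['tcp_rot'],degrees=True)
for w in(-.02,0,.02):
    p=o2['ee_pos']+T.apply([0,w,.012]);u=proj(s,p);print(w,p,((u[0]-x)*6,(u[1]-y)*6))
u=proj(s,[.6115,-.102,.159]);print((u[0]-x)*6,(u[1]-y)*6)
E
```

```text
[-9.32211608e+00  1.41377927e+01  1.61714367e+01  9.19756379e+01
  3.23303897e-03  1.46388252e+02] [ 1.79970582e+02 -5.00976518e-02  2.42896463e+01] [ 0.61205906 -0.10045428  0.18306344] 0.0401926108709992
[ 0.61245928 -0.10070183  0.18359298]
-0.02 [ 0.60426204 -0.08247307  0.17157144] (np.float64(237.9878378809724), np.float64(267.57011425780735))
0 [ 0.61248339 -0.10070515  0.17159301] (np.float64(290.8144278362731), np.float64(300.05524611815326))
0.02 [ 0.62070473 -0.11893724  0.17161458] (np.float64(344.7564140873801), np.float64(333.22627869206855))
288.71706544268045 328.3318132029116
```

View pics/n2.png

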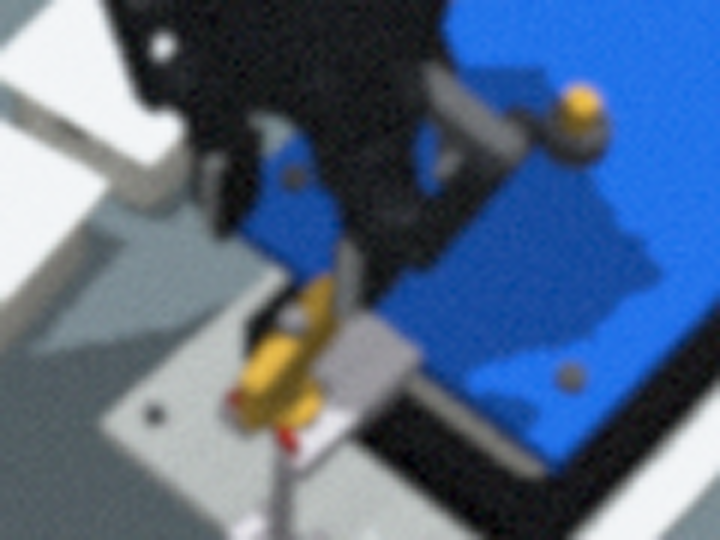

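Side crop: fingertips at about (215,228) and (350,312) straddle the bar, bolt end at (293,318), in line with the estimate to within about 1 mm. Descend and grip.

>>> carry_out --moves "-1 0.8 10 0 0 0 40; -1 0.8 22 0 0 0 40; -1 0.8 33 0 0 0 40; -1 0.8 33 0 0 0 40; -1 0.8 33 0 0 0 25; -1 0.8 33 0 0 0 14; -1 0.8 33 0 0 0 14" --force 30

```text
time: 4.05
ee_pos: [0.6121, -0.1025, 0.1493]
tcp_rot: [180.0, -0.0, 24.2]
wrist_force: [-0.2, 0.2, 0.5]
opening: 0.014
grasp_force: 0.0
```

>>> carry_out --moves "0 0 0 0 0 0 5; 0 0 0 0 0 0 5; 0 0 0 0 0 0 5; 0 0 0 0 0 0 5"

```text
time: 4.45
ee_pos: [0.6116, -0.1015, 0.1493]
tcp_rot: [-179.9, -0.0, 24.2]
wrist_force: [-3.3, 4.1, 2.1]
opening: 0.0073
grasp_force: 29.2
```

>>> carry_out --moves "0 -0.5 0 0 0 0 5; 0 -1 0 0 0 0 5; 0 -1 0 0 0 0 5"

```text
time: 4.75
ee_pos: [0.6116, -0.1014, 0.1493]
tcp_rot: [180.0, -0.0, 24.2]
wrist_force: [-1.1, 2.6, 3.7]
opening: 0.0071
grasp_force: 29.6
```

>>> carry_out --moves "0 -0.5 0 0 0 0 5; 0 -1 0 0 0 0 5; 0 -1 0 0 0 0 5"

```text
time: 5.05
ee_pos: [0.6113, -0.1011, 0.1492]
tcp_rot: [179.9, -0.0, 24.2]
wrist_force: [0.2, -0.6, 5.8]
opening: 0.0069
grasp_force: 29.8
```

```bash
python3 - <<'E'
from h import *
s=bot.camera('side');x,y=275,185
cv2.imwrite('pics/n3.png',cv2.resize(s['img'][y:y+90,x:x+120,::-1],None,fx=5,fy=5,interpolation=cv2.INTER_CUBIC))
for i in range(3):
    bot.camera('side');o=bot.get_obs();print(o['ee_pos'],o['wrist_force'],o['torque'],o['opening'])
E
```

```text
[ 0.61137508 -0.10114026  0.14923887] [ 0.64639311 -0.76665567  6.12509253] [-0.14033434 -0.09401596  0.00858576] 0.00696389483416539
[ 0.61137818 -0.10114882  0.14923126] [ 0.31526303 -0.14798625  6.10799099] [-0.21484469 -0.08127721  0.0447904 ] 0.006717973223048148
[ 0.61135811 -0.10114639  0.14923998] [-0.99443584 -1.64901353  5.14234862] [-0.17977528 -0.1232893   0.05677425] 0.007125218315313053
```

View pics/n3.png

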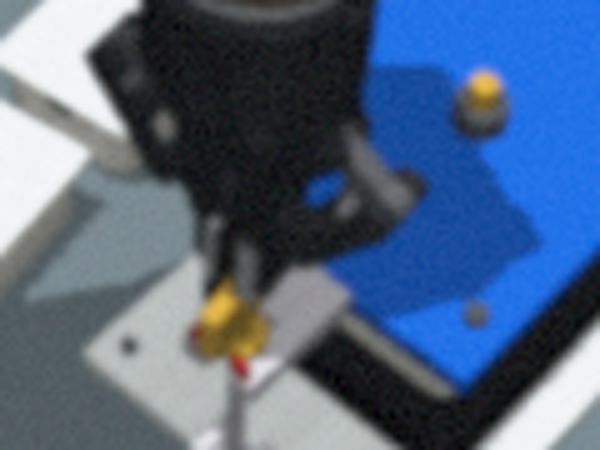

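Side crop: the bar's front end shows at (225,320) held between the fingers; the grip is sound. Start turning anticlockwise, rising with the thread.

>>> carry_out --moves "0 0 -1 0 0 -3 5; 0 0 -1.3 0 0 -9 5; 0 0 -1.5 0 0 -15 5; 0 0 -1.7 0 0 -21 5; 0 0 -1.9 0 0 -27 5; 0 0 -2.1 0 0 -33 5; 0 0 -2.2 0 0 -36 5; 0 0 -2.2 0 0 -36 5"

```text
time: 6.05
ee_pos: [0.611, -0.1015, 0.1504]
tcp_rot: [180.0, 0.1, 60.2]
wrist_force: [2.3, -4.3, -1.8]
opening: 0.0067
grasp_force: 29.8
```

```bash
cat > f.py <<'E'
from h import *
L=np.array([np.cos(np.radians(19)),np.sin(np.radians(19)),0]);Y=np.array([-L[1],L[0],0])
def f(n=4):
    W=[];Q=[]
    for i in range(n):
        bot.camera('side');o=bot.get_obs();W.append(o['wrist_force']);Q.append(o['torque'])
    w=np.mean(W,0);T=R.from_euler('xyz',o['tcp_rot'],degrees=True)
    print('t',o['time'],'ee',o['ee_pos'].round(4),'yaw',o['tcp_rot'][2].round(1),'F out,y,z',(-w@L).round(2),(w@Y).round(2),w[2].round(2),'tool',T.inv().apply(w).round(2),'M',np.mean(Q,0).round(2),'q6',o['q'][5].round(1),'op',o['opening'].round(4))
    for a in('out','lidy'):
        v=-L if a=='out' else Y;print(a,T.inv().apply(v).round(3))
f()
E
python3 f.py
```

```text
Traceback (most recent call last):
  File "f.py", line 11, in <module>
    f()
    ~^^
  File "f.py", line 8, in f
    print('t',o['time'],'ee',o['ee_pos'].round(4),'yaw',o['tcp_rot'][2].round(1),'F out,y,z',(-w@L).round(2),(w@Y).round(2),w[2].round(2),'tool',T.inv().apply(w).round(2),'M',np.mean(Q,0).round(2),'q6',o['q'][5].round(1),'op',o['opening'].round(4))
                                                                                                                                                                                                                                  ^^^^^^^^^^^^^^^^^^
AttributeError: 'float' object has no attribute 'round'
```

```bash
sed -i "s/o\['opening'\].round(4)/round(o['opening'],4)/" f.py; python3 f.py
```

```text
t 6.45 ee [ 0.611  -0.1014  0.1505] yaw 60.1 F out,y,z 0.01 -5.65 -2.16 tool [-3.71  4.25  2.16] M [-1.13 -0.39 -0.11] q6 110.5 op 0.007
out [-0.754 -0.657  0.001]
lidy [ 0.657 -0.754 -0.001]
```

>>> carry_out --moves "-0.5 0.6 0 0 0 0 5; -1 1.2 0 0 0 0 5; -1 1.2 0 0 0 0 5"

```text
time: 6.75
ee_pos: [0.6112, -0.1018, 0.1505]
tcp_rot: [-179.9, -0.0, 60.2]
wrist_force: [-0.3, -0.1, -3.2]
opening: 0.0071
grasp_force: 29.5
```

```bash
python3 f.py
```

```text
t 6.95 ee [ 0.6113 -0.1018  0.1506] yaw 60.2 F out,y,z 0.56 1.1 -3.85 tool [ 0.3  -1.19  3.85] M [ 0.08  0.07 -0.13] q6 110.3 op 0.0067
out [-0.752 -0.659  0.001]
lidy [ 0.659 -0.752  0.001]
```

>>> carry_out --moves "0 0 0 0 0 -6 5; 0 0 -0.1 0 0 -12 5; 0 0 -0.3 0 0 -18 5; 0 0 -0.5 0 0 -24 5; 0 0 -0.7 0 0 -30 5; 0 0 -0.9 0 0 -36 5; 0 0 -1.1 0 0 -42 5; 0 0 -1.3 0 0 -48 5; 0 0 -1.5 0 0 -54 5; 0 0 -1.5 0 0 -54 5"

```text
time: 7.95
ee_pos: [0.6113, -0.1027, 0.1513]
tcp_rot: [-179.9, 0.0, 114.3]
wrist_force: [2.1, -5.8, -10.9]
opening: 0.0055
grasp_force: 21.1
```

```bash
python3 f.py
```

```text
t 8.15 ee [ 0.6113 -0.1027  0.1513] yaw 114.0 F out,y,z -0.41 -5.12 -12.31 tool [-5.140e+00 -1.000e-02  1.231e+01] M [-1.07 -0.45 -0.05] q6 56.5 op 0.0051
out [ 0.087 -0.996  0.002]
lidy [ 0.996  0.087 -0.   ]
```

```bash
python3 - <<'E'
from h import *
s=bot.camera('side');x,y=275,185
cv2.imwrite('pics/n4.png',cv2.resize(s['img'][y:y+90,x:x+120,::-1],None,fx=6,fy=6,interpolation=cv2.INTER_CUBIC))
E
```

```text
(no output)
```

View pics/n4.png

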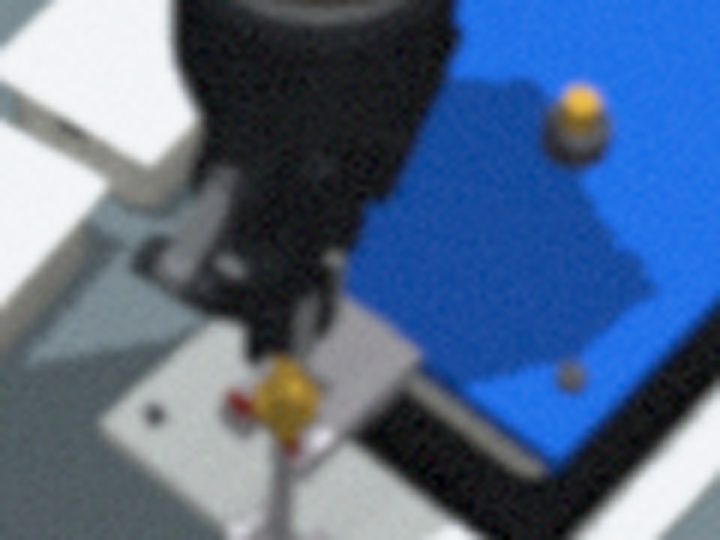

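Side crop: bar end now faces the camera at (285,390) between the fingers (265,340)/(310,320), so the nut has turned with the tool. Relieve the side and upward loads.

>>> carry_out --moves "-0.7 0 0.5 0 0 0 2; -1.3 0 1 0 0 0 1; -1.3 0 1 0 0 0 1; -1.3 0 1 0 0 0 1" --force 35

```text
time: 8.6
ee_pos: [0.6119, -0.1029, 0.1512]
tcp_rot: [-180.0, -0.1, 114.2]
wrist_force: [-0.7, 1.1, -9.3]
opening: 0.0041
grasp_force: 34.3
```

```bash
python3 f.py
```

```text
t 8.8 ee [ 0.6119 -0.103   0.1513] yaw 114.2 F out,y,z -0.15 1.62 -9.58 tool [1.59 0.3  9.58] M [ 0.28  0.12 -0.1 ] q6 56.2 op 0.0039
out [ 0.091 -0.996  0.   ]
lidy [0.996 0.091 0.001]
```

```bash
python3 - <<'E'
from h import *
s=bot.camera('side')
m=mask(s,(12,110,50),(30,255,255),(305,225,345,270));v,u=np.where(m)
print('mask u',u.min(),u.max(),'v',v.min(),v.max(),'n',len(u))
for r in range(v.min(),v.max()+1): print(r,''.join('#' if m[r,c] else '.' for c in range(310,345)))
C=np.array([.6115,-.102,0])
for a in(75,87,100,114):
    d=np.array([np.cos(np.radians(a)),np.sin(np.radians(a)),0]);n=np.array([-d[1],d[0],0])
    print(a,[tuple(np.round(proj(s,C-d*.025+n*w+[0,0,z]),1)) for w,z in((-.005,.133),(.005,.133),(-.005,.161),(.005,.161))])
f=[proj(s,C+[.011*np.cos(t),.011*np.sin(t),.118]) for t in np.linspace(0,6.28,24)];print('flange u,v range',np.min(f,0),np.max(f,0))
E
```

```text
mask u 317 327 v 243 258 n 97
243 ............#......................
244 ...........###.....................
245 ...........###.....................
246 ...........####....................
247 ...........#####...................
248 ..........######...................
249 ........##########.................
250 ........##########.................
251 .......###########.................
252 .......###########.................
253 .......##########..................
254 ........#########..................
255 ..........######...................
256 ...........####....................
257 ............##.....................
258 ............##.....................
75 [(np.float64(328.7), np.float64(258.1)), (np.float64(323.5), np.float64(259.2)), (np.float64(329.4), np.float64(249.7)), (np.float64(324.0), np.float64(250.8))]
87 [(np.float64(331.1), np.float64(256.9)), (np.float64(326.3), np.float64(258.8)), (np.float64(331.9), np.float64(248.5)), (np.float64(326.9), np.float64(250.4))]
100 [(np.float64(333.3), np.float64(255.1)), (np.float64(329.2), np.float64(257.9)), (np.float64(334.1), np.float64(246.6)), (np.float64(329.9), np.float64(249.5))]
114 [(np.float64(335.0), np.float64(252.7)), (np.float64(331.9), np.float64(256.3)), (np.float64(335.9), np.float64(244.3)), (np.float64(332.7), np.float64(247.9))]
flange u,v range [316.6895448  247.23249021] [328.14055888 256.88023344]
```

The brass mask shows the flange at (317–328, 247–257) as expected, but the bar's near end lies at u≈322, not at the 333 expected at 114°: the bar has lagged behind the tool. I release, rise and look.

>>> carry_out --moves "0 0 0 0 0 0 15; 0 0 0 0 0 0 25; 0 0 0 0 0 0 32; 0 0 -15 0 0 0 35; 0 0 -35 0 0 0 35; 0 0 -50 0 0 0 35; 0 0 -50 0 0 0 35; 0 0 -50 0 0 0 35"

```text
time: 9.65
ee_pos: [0.6124, -0.1034, 0.2016]
tcp_rot: [179.9, 0.0, 114.2]
wrist_force: [0.1, -0.2, -0.2]
opening: 0.0351
grasp_force: 0.0
```

```bash
python3 - <<'E'
from h import *
s=bot.camera('side');o=bot.get_obs();x,y=275,170
cv2.imwrite('pics/n5.png',cv2.resize(s['img'][y:y+100,x:x+110,::-1],None,fx=6,fy=6,interpolation=cv2.INTER_CUBIC))
print(o['ee_pos'],o['tcp_rot'],o['opening'],o['wrist_force'])
m=mask(s,(12,110,50),(30,255,255),(295,225,345,270));v,u=np.where(m)
for r in range(v.min(),v.max()+1): print(r,''.join('#' if m[r,c] else '.' for c in range(305,345)))
T=R.from_euler('xyz',o['tcp_rot'],degrees=True)
for w in(-.0175,.0175):
    for zz in(0,.012,.017): u=proj(s,o['ee_pos']+T.apply([0,w,zz]));print(w,zz,(u[0]-x)*6,(u[1]-y)*6)
C=np.array([.6115,-.102,0])
for a in(24,45,60,75,90,114):
    d=np.array([np.cos(np.radians(a)),np.sin(np.radians(a)),0])
    print(a,[tuple(np.round(proj(s,C+k*d*.025+[0,0,.161]),1)) for k in(-1,1)])
E
```

```text
[ 0.6120814  -0.10338055  0.2009547 ] [-1.79992425e+02 -3.02081858e-04  1.14199063e+02] 0.03507531974840587 [ 0.11878646 -0.34782121 -1.16520166]
232 ...................##...................
233 ..................###...................
234 .................####...................
235 ................#####...................
236 ........................................
237 ........................................
238 ........................................
239 ........................................
240 ........................................
241 ...............##.......................
242 ...............#####....................
243 ...............#####....................
244 ................####....................
245 ................####....................
246 ................####....................
247 ................#####...................
248 ..............########..................
249 .............#########..................
250 .............##########.................
251 ............###########.................
252 ............###########.................
253 .....
[... 355 characters left out ...]
59
-0.0175 0.017 260.5666224936763 410.9879500080948
0.0175 0 332.2070734163291 301.2028584424367
0.0175 0.012 330.3213472776738 325.63588731170444
0.0175 0.017 329.549505194679 335.6365122750799
24 [(np.float64(314.9), np.float64(248.1)), (np.float64(331.1), np.float64(230.4))]
45 [(np.float64(319.5), np.float64(250.1)), (np.float64(326.7), np.float64(228.6))]
60 [(np.float64(323.1), np.float64(250.5)), (np.float64(323.2), np.float64(228.1))]
75 [(np.float64(326.7), np.float64(250.2)), (np.float64(319.8), np.float64(228.4))]
90 [(np.float64(330.0), np.float64(249.2)), (np.float64(316.5), np.float64(229.4))]
114 [(np.float64(334.3), np.float64(246.1)), (np.float64(312.3), np.float64(232.3))]
```

View pics/n5.png

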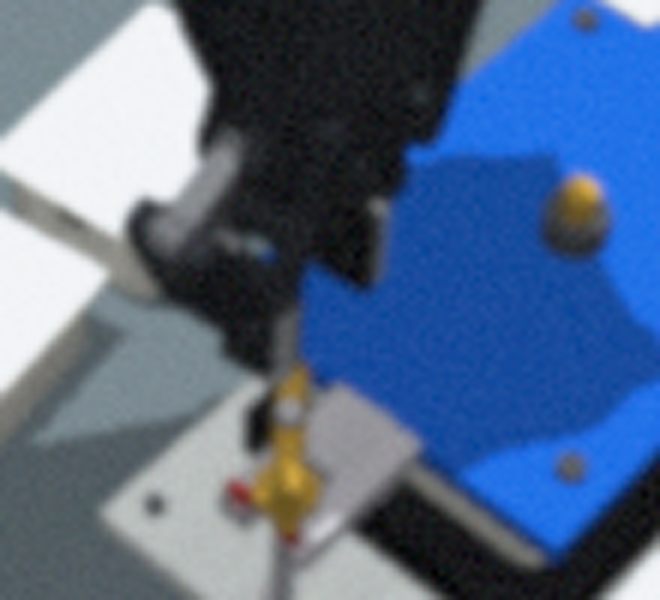

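Side crop: bar now runs from (297,370) to (285,500), i.e. at about 58–60° yaw, bolt end at (290,408). Fingertips (265,375), (370,290) stand clearly higher than the nominal tip, so the earlier grip only held the top of the bar and slipped off it. I realign and go in deeper, guarded.

>>> carry_out --moves "0.5 0 0 0 0 8 30; 1 -0.1 0 0 0 16 30; 1.5 -0.2 0 0 0 24 30; 2 -0.3 0 0 0 32 30; 2.6 -0.4 0 0 0 40 30; 2.6 -0.4 0 0 0 48 30; 2.6 -0.4 10 0 0 54 30; 2.6 -0.4 25 0 0 54 30; 2.6 -0.4 40 0 0 54 30; 2.6 -0.4 48 0 0 54 30; 2.6 -0.4 52 0 0 54 30; 2.6 -0.4 54 0 0 54 30; 2.6 -0.4 54 0 0 54 30"

```text
time: 11.0
ee_pos: [0.6107, -0.1011, 0.1476]
tcp_rot: [180.0, -0.0, 60.2]
wrist_force: [-0.1, 1.3, -0.6]
opening: 0.0297
grasp_force: 0.0
```

>>> carry_out --moves "0 0 2 0 0 0 30; 0 0 4 0 0 0 30; 0 0 4 0 0 0 30"

```text
time: 11.3
ee_pos: [0.6107, -0.1011, 0.1434]
tcp_rot: [-180.0, -0.0, 60.2]
wrist_force: [-0.5, 0.7, -0.3]
opening: 0.0301
grasp_force: 0.0
```

>>> carry_out --moves "0 0 2 0 0 0 30; 0 0 4 0 0 0 30; 0 0 4 0 0 0 30"

```text
time: 11.6
ee_pos: [0.6105, -0.1011, 0.1391]
tcp_rot: [-180.0, 0.0, 60.2]
wrist_force: [0.1, -0.4, 1.0]
opening: 0.0299
grasp_force: 0.0
```

```bash
python3 f.py;python3 - <<'E'
from h import *
s=bot.camera('side');o=bot.get_obs();x,y=275,170
cv2.imwrite('pics/n6.png',cv2.resize(s['img'][y:y+100,x:x+110,::-1],None,fx=6,fy=6,interpolation=cv2.INTER_CUBIC))
E
```

```text
t 11.8 ee [ 0.6107 -0.1011  0.1396] yaw 60.2 F out,y,z 0.21 -0.06 0.06 tool [-0.2  -0.09 -0.06] M [ 0.02 -0.02  0.  ] q6 110.4 op 0.0296
out [-0.752 -0.659 -0.   ]
lidy [ 0.659 -0.752 -0.   ]
```

View pics/n6.png

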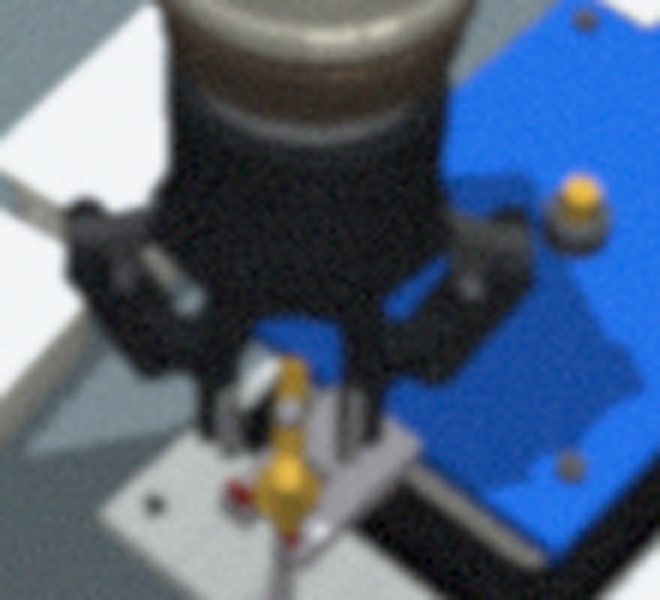

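Side crop: the pads (225,445) and (355,455) straddle the bar symmetrically at x≈290, 10 mm deeper than before. Close here.

>>> carry_out --moves "0 0 0 0 0 0 15; 0 0 0 0 0 0 8; 0 0 0 0 0 0 4; 0 0 0 0 0 0 2; 0 0 0 0 0 0 2; 0 0 0 0 0 0 2" --force 35

```text
time: 12.45
ee_pos: [0.6108, -0.1013, 0.1397]
tcp_rot: [180.0, -0.0, 60.2]
wrist_force: [1.1, -1.7, 2.0]
opening: 0.009
grasp_force: 34.4
```

```bash
python3 f.py
```

```text
t 12.65 ee [ 0.6107 -0.1012  0.1396] yaw 60.2 F out,y,z -0.55 -2.19 2.15 tool [-1.03  2.01 -2.15] M [-0.4  -0.23 -0.09] q6 110.4 op 0.0093
out [-0.752 -0.659 -0.   ]
lidy [ 0.659 -0.752 -0.   ]
```

Opening 9.3 mm: full grip on the bar. Turn on.

>>> carry_out --moves "-0.3 0.3 -0.2 0 0 -6 2; -0.3 0.3 -0.4 0 0 -12 2; -0.3 0.3 -0.6 0 0 -18 2; -0.3 0.3 -0.8 0 0 -24 2; -0.3 0.3 -1 0 0 -30 2; -0.3 0.3 -1.2 0 0 -36 2; -0.3 0.3 -1.2 0 0 -36 2"

```text
time: 13.35
ee_pos: [0.6109, -0.1014, 0.1409]
tcp_rot: [180.0, -0.0, 96.3]
wrist_force: [1.8, -0.7, 2.2]
opening: 0.0091
grasp_force: 34.5
```

```bash
python3 f.py
```

```text
t 13.55 ee [ 0.6109 -0.1015  0.1408] yaw 96.1 F out,y,z -0.91 -1.03 2.37 tool [-0.8   1.12 -2.37] M [-0.24 -0.27  0.08] q6 74.5 op 0.0089
out [-0.224 -0.975 -0.   ]
lidy [ 0.975 -0.224 -0.   ]
```

>>> carry_out --moves "0 0 -0.2 0 0 -6 2; 0 0 -0.4 0 0 -12 2; 0 0 -0.6 0 0 -18 2; 0 0 -0.8 0 0 -24 2; 0 0 -0.8 0 0 -24 2; 0 0 -0.8 0 0 -24 2"

```text
time: 14.15
ee_pos: [0.6109, -0.1015, 0.1416]
tcp_rot: [180.0, 0.0, 120.0]
wrist_force: [0.9, -0.4, 3.8]
opening: 0.0088
grasp_force: 34.6
```

```bash
python3 f.py
```

```text
t 14.35 ee [ 0.6109 -0.1015  0.1416] yaw 120.1 F out,y,z -1.06 -0.87 3.82 tool [-1.06  0.87 -3.82] M [-0.25 -0.41  0.08] q6 50.5 op 0.0092
out [ 0.193 -0.981 -0.   ]
lidy [ 0.981  0.193 -0.   ]
```

>>> carry_out --moves "0.2 -1 0 -0.5 -0.1 0 2; 0.4 -2 0 -1 -0.2 0 2; 0.6 -3 0 -1.5 -0.3 0 2; 0.8 -4 0 -2 -0.4 0 2; 0.8 -4 0 -2 -0.4 0 2"

```text
time: 14.85
ee_pos: [0.6073, -0.1027, 0.1416]
tcp_rot: [177.9, 0.4, 120.2]
wrist_force: [6.6, 1.4, 2.2]
opening: 0.0088
grasp_force: 34.4
```

```bash
python3 f.py
```

```text
t 15.05 ee [ 0.6074 -0.1027  0.1416] yaw 120.2 F out,y,z -6.28 -1.26 2.48 tool [-2.47  6.   -2.24] M [ 0.05 -1.35  0.04] q6 49.7 op 0.0088
out [ 0.194 -0.98  -0.037]
lidy [ 0.981  0.194 -0.   ]
```

Clearly blocked (≈5 N). Back upright and turn 36° more.

>>> carry_out --moves "-0.3 1.3 0 0.7 0.1 0 2; -0.6 2.7 0 1.4 0.3 0 2; -0.8 4 0.1 2 0.4 0 2; -0.8 4 0.1 2 0.4 0 2"

```text
time: 15.45
ee_pos: [0.6109, -0.1015, 0.1416]
tcp_rot: [-179.9, -0.0, 120.2]
wrist_force: [0.7, -1.1, 4.7]
opening: 0.0089
grasp_force: 35.0
```

>>> carry_out --moves "0 0 -0.2 0 0 -6 2; 0 0 -0.4 0 0 -12 2; 0 0 -0.6 0 0 -18 2; 0 0 -0.8 0 0 -24 2; 0 0 -1 0 0 -30 2; 0 0 -1.2 0 0 -36 2; 0 0 -1.2 0 0 -36 2"

```text
time: 16.15
ee_pos: [0.6108, -0.1015, 0.1428]
tcp_rot: [-180.0, -0.0, 156.3]
wrist_force: [1.6, 0.0, 3.2]
opening: 0.0093
grasp_force: 34.9
```

```bash
python3 f.py
```

```text
t 16.35 ee [ 0.6108 -0.1015  0.1428] yaw 156.1 F out,y,z -1.42 -1.01 4.15 tool [-1.73  0.23 -4.15] M [-0.18 -0.6   0.09] q6 14.5 op 0.0088
out [ 0.732 -0.681  0.   ]
lidy [ 0.681  0.732 -0.   ]
```

>>> carry_out --moves "0.7 -0.7 0 -0.3 -0.4 0 2; 1.5 -1.4 0 -0.7 -0.7 0 2; 2.3 -2.2 0 -1 -1.1 0 2; 2.3 -2.2 0 -1 -1.1 0 2"

```text
time: 16.75
ee_pos: [0.608, -0.1025, 0.1428]
tcp_rot: [178.9, 1.2, 156.2]
wrist_force: [5.5, 0.1, 1.6]
opening: 0.0089
grasp_force: 34.7
```

```bash
python3 f.py
```

```text
t 16.95 ee [ 0.6081 -0.1024  0.1428] yaw 156.2 F out,y,z -5.47 -1.66 2.67 tool [-5.19  2.55 -2.52] M [ 0.14 -1.33  0.04] q6 13.9 op 0.009
out [ 0.733 -0.679 -0.027]
lidy [ 0.68   0.733 -0.   ]
```

Still blocked. Back and turn 40° more.

>>> carry_out --moves "-1 1 0 0.5 0.5 0 2; -2.3 2.2 0 1 1.1 0 2; -2.3 2.2 0 1 1.1 0 2"

```text
time: 17.25
ee_pos: [0.6109, -0.1015, 0.1428]
tcp_rot: [-179.9, -0.1, 156.2]
wrist_force: [1.3, -0.3, 5.4]
opening: 0.0086
grasp_force: 35.0
```

>>> carry_out --moves "0 0 -0.2 0 0 -6 2; 0 0 -0.4 0 0 -12 2; 0 0 -0.6 0 0 -18 2; 0 0 -0.8 0 0 -24 2; 0 0 -1 0 0 -30 2; 0 0 -1.2 0 0 -36 2; 0 0 -1.2 0 0 -36 2"

```text
time: 17.95
ee_pos: [0.6108, -0.1014, 0.144]
tcp_rot: [180.0, -0.0, -167.7]
wrist_force: [2.6, 0.6, 3.9]
opening: 0.0091
grasp_force: 35.0
```

```bash
python3 f.py
```

```text
t 18.15 ee [ 0.6108 -0.1015  0.144 ] yaw -167.9 F out,y,z -2.27 -0.28 4.28 tool [-2.29 -0.   -4.29] M [ 0.17 -0.72  0.11] q6 -21.5 op 0.0086
out [ 0.993 -0.121  0.   ]
lidy [0.121 0.993 0.   ]
```

>>> carry_out --moves "1 -0.1 0 -0.1 -0.5 0 2; 2 -0.2 0 -0.1 -1 0 2; 3 -0.4 0 -0.2 -1.5 0 2; 3 -0.4 0 -0.2 -1.5 0 2"

```text
time: 18.55
ee_pos: [0.6081, -0.1024, 0.144]
tcp_rot: [179.8, 1.6, -167.8]
wrist_force: [5.8, 1.9, 2.8]
opening: 0.0089
grasp_force: 34.7
```

```bash
python3 f.py
```

```text
t 18.75 ee [ 0.6082 -0.1024  0.144 ] yaw -167.8 F out,y,z -6.07 0.38 2.71 tool [-6.05  1.11 -2.54] M [ 0.47 -1.37  0.09] q6 -22.1 op 0.0086
out [ 0.993 -0.119 -0.028]
lidy [0.119 0.993 0.001]
```

>>> carry_out --moves "-1.5 0.2 0 0.1 0.8 0 2; -3.4 0.4 0 0.2 1.5 0 2; -3.4 0.4 0 0.2 1.5 0 2"

```text
time: 19.05
ee_pos: [0.6112, -0.1013, 0.144]
tcp_rot: [180.0, -0.1, -167.8]
wrist_force: [0.1, 0.5, 4.7]
opening: 0.009
grasp_force: 35.1
```

>>> carry_out --moves "0 0 -0.2 0 0 -6 2; 0 0 -0.4 0 0 -12 2; 0 0 -0.6 0 0 -18 2; 0 0 -0.8 0 0 -24 2; 0 0 -1 0 0 -30 2; 0 0 -1.2 0 0 -36 2; 0 0 -1.2 0 0 -36 2"

```text
time: 19.75
ee_pos: [0.611, -0.1013, 0.1452]
tcp_rot: [180.0, -0.0, -131.7]
wrist_force: [0.5, 2.3, 4.4]
opening: 0.0089
grasp_force: 35.0
```

```bash
python3 f.py
```

```text
t 19.95 ee [ 0.611  -0.1013  0.1452] yaw -131.9 F out,y,z -1.71 1.74 3.83 tool [-2.34  0.69 -3.83] M [ 0.51 -0.33  0.12] q6 -57.5 op 0.009
out [0.874 0.486 0.   ]
lidy [-0.486  0.874  0.   ]
```

>>> carry_out --moves "0.9 0.5 0 0.2 -0.4 0 2; 1.7 1 0 0.5 -0.9 0 2; 2.6 1.5 0 0.7 -1.3 0 2; 2.6 1.5 0 0.7 -1.3 0 2"

```text
time: 20.35
ee_pos: [0.6082, -0.1023, 0.1453]
tcp_rot: [-179.3, 1.4, -131.8]
wrist_force: [3.6, 3.5, 1.0]
opening: 0.0087
grasp_force: 34.6
```

```bash
python3 f.py
```

```text
t 20.55 ee [ 0.6083 -0.1023  0.1452] yaw -131.8 F out,y,z -4.15 2.33 1.89 tool [-4.8  -0.01 -1.78] M [ 0.82 -0.81  0.06] q6 -58.1 op 0.0089
out [ 0.873  0.488 -0.026]
lidy [-0.488  0.873  0.001]
```

>>> carry_out --moves "0.5 0.3 0 0.1 -0.2 0 2; 0.9 0.5 0 0.2 -0.4 0 2; 0.9 0.5 0 0.2 -0.4 0 2"

```text
time: 20.85
ee_pos: [0.6076, -0.1025, 0.1452]
tcp_rot: [-179.1, 1.7, -131.8]
wrist_force: [4.1, 4.4, 1.0]
opening: 0.0087
grasp_force: 34.6
```

```bash
python3 f.py
```

```text
t 21.05 ee [ 0.6076 -0.1025  0.1452] yaw -131.8 F out,y,z -5.2 2.35 1.63 tool [-5.73 -0.51 -1.45] M [ 0.89 -1.    0.08] q6 -58.3 op 0.0092
out [ 0.872  0.488 -0.034]
lidy [-0.488  0.873  0.001]
```

>>> carry_out --moves "-1.3 -0.7 0 -0.3 0.6 0 2; -2.6 -1.4 0 -0.6 1.2 0 2; -4 -2 0.1 -0.9 1.7 0 2; -4 -2 0.1 -0.9 1.7 0 2"

```text
time: 21.45
ee_pos: [0.6117, -0.1011, 0.1452]
tcp_rot: [180.0, -0.1, -131.8]
wrist_force: [0.7, 1.9, 3.0]
opening: 0.009
grasp_force: 34.9
```

>>> carry_out --moves "0 0 -0.2 0 0 -6 2; 0 0 -0.4 0 0 -12 2; 0 0 -0.6 0 0 -18 2; 0 0 -0.8 0 0 -24 2; 0 0 -1 0 0 -30 2; 0 0 -1.2 0 0 -36 2; 0 0 -1.2 0 0 -36 2"

```text
time: 22.15
ee_pos: [0.6113, -0.1011, 0.1465]
tcp_rot: [180.0, -0.0, -95.7]
wrist_force: [0.7, 1.2, 2.6]
opening: 0.0092
grasp_force: 34.8
```

```bash
python3 f.py
```

```text
t 22.35 ee [ 0.6114 -0.1011  0.1465] yaw -95.9 F out,y,z -0.66 1.88 2.01 tool [-1.99  0.19 -2.01] M [ 0.55 -0.18  0.12] q6 -93.5 op 0.0089
out [0.421 0.907 0.   ]
lidy [-0.907  0.421  0.   ]
```

>>> carry_out --moves "0.4 0.9 0 0.4 -0.2 0 2; 0.8 1.8 0 0.8 -0.4 0 2; 1.2 2.7 0 1.2 -0.6 0 2; 1.5 3.3 0 1.5 -0.7 0 2; 1.5 3.3 0 1.5 -0.7 0 2"

```text
time: 22.85
ee_pos: [0.6076, -0.1024, 0.1466]
tcp_rot: [-178.5, 0.7, -95.8]
wrist_force: [-1.4, 1.6, 2.1]
opening: 0.0089
grasp_force: 34.8
```

```bash
python3 f.py
```

```text
t 23.05 ee [ 0.6077 -0.1024  0.1466] yaw -95.8 F out,y,z 1.36 2.12 3.49 tool [-1.4   2.04 -3.52] M [0.39 0.35 0.09] q6 -94.1 op 0.0091
out [ 0.419  0.907 -0.028]
lidy [-0.908  0.42   0.   ]
```

No resistance at the place where it was blocked before. Continue gently.

>>> carry_out --moves "0.4 0.9 0 0.4 -0.2 0 2; 0.8 1.8 0 0.9 -0.4 0 2; 1.3 2.7 0 1.3 -0.6 0 2; 1.3 2.7 0 1.3 -0.6 0 2"

```text
time: 23.45
ee_pos: [0.6055, -0.1031, 0.1466]
tcp_rot: [-177.1, 1.3, -95.8]
wrist_force: [4.0, 3.7, 2.2]
opening: 0.009
grasp_force: 34.7
```

```bash
python3 f.py
```

```text
t 23.65 ee [ 0.6056 -0.1031  0.1466] yaw -95.8 F out,y,z -4.54 1.79 2.11 tool [-3.57 -3.47 -1.86] M [ 0.85 -0.76  0.08] q6 -94.6 op 0.0092
out [ 0.419  0.906 -0.055]
lidy [-0.908  0.419  0.   ]
```

Now it catches again slightly further out (rubbing on the lip). Back in and turn 24° more.

>>> carry_out --moves "-0.8 -1.8 0 -0.8 0.4 0 2; -1.6 -3.6 0 -1.6 0.8 0 2; -2.7 -6 0.2 -2.8 1.3 0 2; -2.7 -6 0.2 -2.8 1.3 0 2"

```text
time: 24.05
ee_pos: [0.6122, -0.1009, 0.1464]
tcp_rot: [179.9, -0.0, -95.8]
wrist_force: [0.4, 2.4, 4.3]
opening: 0.0087
grasp_force: 35.6
```

>>> carry_out --moves "0 0 -0.2 0 0 -6 2; 0 0 -0.4 0 0 -12 2; 0 0 -0.6 0 0 -18 2; 0 0 -0.8 0 0 -24 2; 0 0 -0.8 0 0 -24 2"

```text
time: 24.55
ee_pos: [0.6117, -0.101, 0.1472]
tcp_rot: [180.0, 0.0, -71.7]
wrist_force: [-0.2, 2.9, 2.3]
opening: 0.0091
grasp_force: 35.5
```

```bash
python3 f.py
```

```text
t 24.75 ee [ 0.6116 -0.1011  0.1473] yaw -71.9 F out,y,z -0.82 2.68 2.63 tool [-2.69 -0.78 -2.63] M [ 0.74 -0.12  0.11] q6 -117.5 op 0.0087
out [0.016 1.    0.   ]
lidy [-1.     0.016  0.   ]
```

>>> carry_out --moves "-0.4 1 0 0.5 0 0 2; -0.8 2 0 1 0 0 2; -0.8 3 0 1.5 0 0 2; -0.8 4 0 1.9 0 0 2; -0.8 4 0 1.9 0 0 2"

```text
time: 25.25
ee_pos: [0.6071, -0.1021, 0.1473]
tcp_rot: [-178.1, -0.0, -71.8]
wrist_force: [2.2, -0.8, -0.3]
opening: 0.0088
grasp_force: 34.9
```

```bash
python3 f.py
```

```text
t 25.45 ee [ 0.6074 -0.1019  0.1473] yaw -71.8 F out,y,z -0.04 -2.93 -0.8 tool [ 2.92 -0.06  0.8 ] M [-0.41 -0.37  0.06] q6 -118.1 op 0.0087
out [ 0.014  0.999 -0.033]
lidy [-1.     0.014 -0.001]
```

>>> carry_out --moves "0.3 0.7 0 0.3 0 0 2; 0.3 1.4 0 0.6 0 0 2; 0.3 2 0 0.9 0 0 2; 0.3 2 0 0.9 0 0 2"

```text
time: 25.85
ee_pos: [0.6054, -0.1026, 0.1472]
tcp_rot: [-177.2, 0.0, -71.8]
wrist_force: [1.9, -1.9, -1.8]
opening: 0.0089
grasp_force: 34.8
```

```bash
python3 f.py
```

```text
t 26.05 ee [ 0.6055 -0.1026  0.1472] yaw -71.8 F out,y,z -0.48 -2.35 -1.94 tool [ 2.35 -0.42  1.96] M [-0.41 -0.38  0.05] q6 -118.4 op 0.0088
out [ 0.014  0.999 -0.049]
lidy [-1.     0.014 -0.001]
```

>>> carry_out --moves "0.4 1 0 0.5 0 0 2; 0.4 2 0 0.9 0 0 2; 0.4 3 0 1.4 0 0 2; 0.4 3 0 1.4 0 0 2"

```text
time: 26.45
ee_pos: [0.6025, -0.1038, 0.1471]
tcp_rot: [-175.8, 0.0, -71.8]
wrist_force: [2.1, 0.2, -3.0]
opening: 0.0093
grasp_force: 34.7
```

```bash
python3 f.py
```

```text
t 26.65 ee [ 0.6027 -0.1038  0.1471] yaw -71.8 F out,y,z -0.57 -0.14 -2.98 tool [ 0.13 -0.36  3.01] M [ 0.09 -0.17  0.08] q6 -118.9 op 0.0086
out [ 0.014  0.997 -0.073]
lidy [-1.     0.014 -0.001]
```

>>> carry_out --moves "0 4.4 0.1 2 0 0 2; 0 8.7 0.3 4 0 0 2; 0 13 0.7 6 0 0 2; 0 17.4 1.2 8 0 0 2; 0 17.4 1.2 8 0 0 2"

```text
time: 27.15
ee_pos: [0.5855, -0.1095, 0.1444]
tcp_rot: [-167.8, 0.0, -71.8]
wrist_force: [1.2, 1.1, -6.9]
opening: 0.0088
grasp_force: 34.2
```

```bash
python3 f.py
```

```text
t 27.35 ee [ 0.5867 -0.1091  0.1445] yaw -71.8 F out,y,z -1.73 -0.24 -5.23 tool [ 0.22 -0.59  5.47] M [ 0.02 -0.04  0.06] q6 -121.3 op 0.0087
out [ 0.014  0.978 -0.21 ]
lidy [-1.     0.013 -0.003]
```

Free and past the lip. Swing on to about 0.7 rad.

>>> carry_out --moves "0 4.3 0.5 2 0 0 2; 0 8.6 0.8 4 0 0 2; 0 13 1.3 6 0 0 2; 0 17.3 1.8 8 0 0 2; 0 21.5 2.5 10 0 0 2; 0 25.8 3.3 12 0 0 2; 0 30 4.2 14 0 0 2; 0 34.2 5.4 16 0 0 2; 0 38.3 6.6 18 0 0 2; 0 42.4 8.1 20 0 0 2; 0 46.5 9.6 22 0 0 2; 0 50.4 11.3 24 0 0 2; 0 54.3 13 26 0 0 2; 0 58.2 15.1 28 0 0 2; 0 58.2 15.1 28 0 0 2"

```text
time: 28.85
ee_pos: [0.5351, -0.1264, 0.1174]
tcp_rot: [-139.8, 0.0, -71.9]
wrist_force: [4.2, 1.2, -3.6]
opening: 0.0089
grasp_force: 34.4
```

```bash
python3 f.py; python3 -c "
from h import *
print(bot.get_obs()['q'])"
```

```text
t 29.05 ee [ 0.5359 -0.126   0.1181] yaw -71.8 F out,y,z -3.0 -0.59 -3.65 tool [0.55 0.06 4.73] M [-0.25  0.59  0.03] q6 -128.1 op 0.0089
out [ 0.014  0.764 -0.645]
lidy [-1.     0.01  -0.009]
[ -27.53426412  -26.5616808   -38.08346296   47.98970825   27.50418081
 -128.1240903 ]
```

>>> carry_out --moves "0 0 0 0 0 0 10; 0 0 0 0 0 0 18; 0 0 0 0 0 0 24; 0 0 -8 0 0 0 26; 0 0 -20 0 0 0 26; 0 0 -32 0 0 0 26; 0 0 -42 0 0 0 26; 0 0 -52 0 0 0 26; 0 -20 -62 0 0 0 26; 0 -40 -85 0 0 0 26; 0 -60 -110 0 0 0 26; 0 -60 -110 0 0 0 26"

```text
time: 30.25
ee_pos: [0.5126, -0.1347, 0.2462]
tcp_rot: [-139.5, -0.3, -71.8]
wrist_force: [0.7, 0.3, 0.1]
opening: 0.026
grasp_force: 0.0
```

```bash
python3 f.py; python3 - <<'E'
from h import *
s=bot.camera('side');x,y=240,170
cv2.imwrite('pics/n7.png',cv2.resize(s['img'][y:y+150,x:x+200,::-1],None,fx=4,fy=4,interpolation=cv2.INTER_CUBIC))
print(bot.get_obs()['q'])
E
```

```text
t 30.45 ee [ 0.5111 -0.1338  0.2392] yaw -71.8 F out,y,z 0.07 -0.18 -0.56 tool [0.18 0.41 0.39] M [-0.2   0.57  0.03] q6 -130.8 op 0.0257
out [ 0.014  0.764 -0.645]
lidy [-1.     0.012 -0.008]
[ -30.29503199  -28.93977965  -26.00905427   63.79125026   28.90260442
 -130.79746674]
```

>>> carry_out --moves "0 -20 -24 0 0 0 26; 0 -40 -48 0 0 0 26; 0 -40 -48 0 0 0 26; 0 -40 -48 0 0 0 26; 0 -40 -48 0 0 0 26; 0 -40 -48 0 0 0 26; 0 -40 -48 0 0 0 26; 0 -40 -48 0 0 0 26; 0 -40 -48 0 0 0 26; 0 -40 -48 0 0 0 26; 0 -40 -48 0 0 0 26; 0 -40 -48 0 0 0 26; 0 -40 -48 0 0 0 26; 0 -40 -48 0 0 0 26; 0 -40 -48 0 0 0 26; 0 -40 -48 0 0 0 26; 0 -40 -48 0 0 0 26; 0 -40 -48 0 0 0 26; 0 -40 -48 0 0 0 26; 0 -40 -48 0 0 0 26"

```text
time: 32.5
ee_pos: [0.5112, -0.1341, 0.3029]
tcp_rot: [-139.8, 0.0, -71.8]
wrist_force: [-0.9, 0.0, -0.2]
opening: 0.026
grasp_force: 0.0
```

```bash
python3 - <<'E'
from h import *
C=np.array([.6107,-.1011,0]);L=np.array([np.cos(np.radians(19)),np.sin(np.radians(19)),0])
for i in range(2):
    s=bot.camera('side');t=bot.camera('top')
    for c,n,roi in((s,'s',(230,220,350,340)),(t,'t',(360,190,430,300))):
        m=mask(c,(12,110,50),(30,255,255),roi);v,u=np.where(m);print(n,len(u),u.mean() if len(u) else 0,v.mean() if len(u) else 0)
for th in(.7,1.0,1.3):
    p=C+[0,0,.022]+.13*np.array([0,0,np.cos(th)])-.13*np.sin(th)*L;print(th,proj(s,p),proj(t,p))
x,y=240,170;a=s['img'][y:y+150,x:x+110];b=t['img'][150:300,340:450]
cv2.imwrite('pics/n7.png',cv2.resize(np.hstack([a,b])[:,:,::-1],None,fx=3.6,fy=3.6,interpolation=cv2.INTER_CUBIC))
E
```

```text
s 405 278.2691358024691 309.88641975308644
t 356 410.4887640449438 286.435393258427
s 406 278.26847290640393 309.8448275862069
t 358 410.536312849162 286.44692737430165
0.7 (np.float64(291.2280527693924), np.float64(279.4392345872707)) (np.float64(411.2470460237701), np.float64(269.3591313696171))
1.0 (np.float64(281.87582866215735), np.float64(296.5284277535428)) (np.float64(412.6615867194426), np.float64(281.29850863079577))
1.3 (np.float64(276.7166867776031), np.float64(311.0339752323321)) (np.float64(411.66109452254307), np.float64(287.9079105237706))
```

View pics/n7.png

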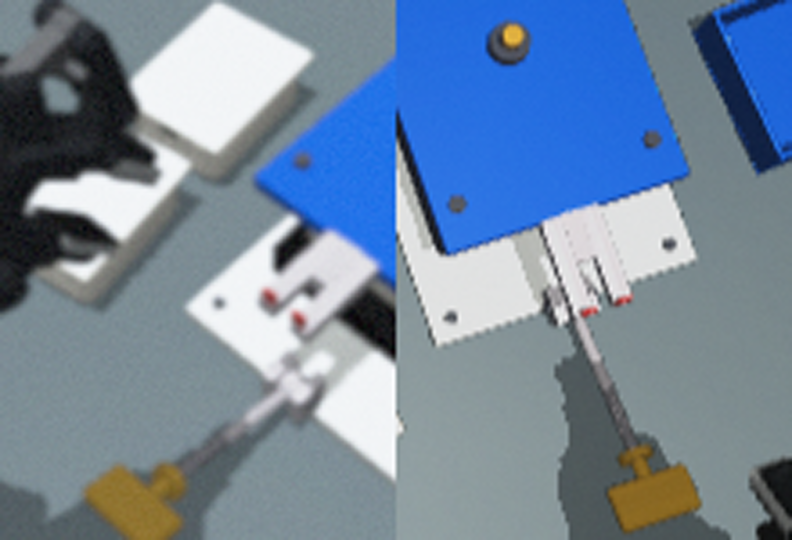

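The eyebolt lies out of the slot, with the nut at (278,310) in the side view and (410.5,286.4) in the top view. That matches 1.3 rad and is steady between frames. The lip is intact, the housings and bin stand where they were, and the gripper is clear.

```bash
python3 -c "
from workcell import bot
print(bot.job_done())"
```

```text
the job is handed in; nothing more can be done
None
```

The lid is released and the job handed in: the nut came free after about 264° of turning (blocked or rubbing at 240°), and the eyebolt is down on its stop with the gripper clear. Two things did not go cleanly: the first grip slipped off the bar after about 36° and I regripped, and the gentle tries outwards met up to about 6 N at the wrist against the lip, which looked unbent afterwards.

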